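# Stand a washed trolley wheel on the sloping drip board and chock it

### The arm

A 6-joint arm with a two-finger parallel gripper is mounted at the origin on the work surface. World frame = base frame: x ahead of the robot, y to its left, z up, the work surface at z = 0. Lengths are in m, angles in rad, forces in N, time in s.
With the tool pointing down it reaches from about 0.375 to 0.975 m from the base axis. Payload 3.8 kg.
Tool frame: the origin (TCP) lies midway between the tips of the shut fingers; the grasp point (between the pads) lies 19 mm behind it; x points along the fingers, y is the direction in which the jaws open and shut, and the axes are right-handed (so a half turn about x gives the same grasp; the last joint's range is limited). The gripper opens to 88 mm and grips with 3 to 60 N. Pads are 18 mm wide; open, the fingers measure 123 mm over their backs; the gripper's body (75 mm by 187 mm) begins 45 mm behind the grasp point.
Start: joints at [-1.206, 0.264, 1.604, -0, 1.274, -0.037], TCP at [0.264, -0.621, 0.239] pointing down, gripper open.
Joint ranges: [-2.63, 2.63], [-0.94, 2.18], [0.31, 2.57], [-1.31, 4.45], [0, 2.66], [-2.55, 2.55]. Speed limits (rad/s): [2.57, 2.57, 3.14, 3.14, 3.14, 3.14].

### API

Orientations are given as a rotation vector (axis times angle).
In Python, from cell import manip, inverse_kinematics, cams, order gives the robot as it stands. Calls block until the motion is done:
- manip.move_pose(position, orientation): joint-space move of the TCP to a pose.
- manip.move_linear(position, rate=0.15, rot=None): straight line of the TCP; rot=None keeps the orientation; rate is the mean speed in m/s.
- manip.set_joints(angles): joint-space move.
- manip.set_gripper(opening, force=None): finger opening in m; force is the grip in N (None keeps the last); returns when the fingers have stopped.
- manip.dwell(seconds).
- inverse_kinematics(position, orientation): joint angles nearest the present ones, or None.
- manip.state(): the state.
- cams.capture(name): name is "scene" or "top"; returns a dict with "image" (420x560x3 uint8, blue, green, red), "z_map" (420x560 float32, m along the optical axis (not along the pixel's ray), 0 where there is no reading), "intrinsics" (3x3 intrinsics, pixels), "position" and "orientation" of the camera in the world. Camera axes: x right, y down, z forward; pixel columns grow to the right and rows downward; lengths in m; the calibration is good to about 2 mm. A picture is of the moment at which its call begins.
A pose or a line that the arm cannot do raises manip.IKError and nothing moves.
- order.close_job(): hands the job in, once; it reports no verdict.
The state is a dict: "clock": time; "joint_pos": joint angles; "joint_velocities": joint speeds; "tau": joint torques, N m; "tool_pos": TCP position; "tcp_rot": TCP orientation; "contact_force": force on the tool from outside, world axes, zero at the start; "moment": the same for the moment, N m; "gripper_width": finger opening in m.
Only numpy, scipy, OpenCV 4.12 (cv2) and the standard library are available. Lean on these libraries where they do the work, as an engineer would, in place of code of your own. Each camera call takes 0.05 s, during which the arm holds its last target. There are 200 camera calls.

### The job

Put the washed trolley wheel away to dry on the rack's sloping drip board: standing on its tread the axle well under the shelf, level and square across the slope, with the yellow wedge flat on the board on the downhill side, thin edge uphill under the tread. Set the wedge first, and do not let go of the wheel until it rests against the wedge, so that it never drops or rolls loose. Do not knock the shelf and leave everything else where it stands.

Things in the scene. Friction and masses are not known exactly. Their poses are not given: they have to be found in the camera images.
- rack: Fixed wooden rack on the bench: a drip board sloping down to the front, between two white perforated cheeks (at y = +-166 mm, from x = 0 to 130 mm, up to the shelf), a shelf over its rear half. Origin: on the bench under the board's middle. x to the rear (uphill), y left, z up. Board 250 mm deep, 320 mm wide; its upper face is at z = 42 mm + 0.1405 x (8 degrees).
- shelf: Fixed shelf of the rack, 130 deep (x), 360 wide (y), 18 mm thick. Origin: centre of its underside, 272 mm above the bench; its front edge is at rack x = 0. It blocks a gripper pointing straight down over the wheel's place; one leaning 30 to 40 degrees, fingers pointing forwards (rack +x) and down, goes under it.
- board_mid (a point): Point on the upper face of the drip board at rack x = 0, y = 0, 42 mm above the bench, straight below the shelf's front edge. Axes as the rack's (level, not tilted with the board).
- wedge_mid (a point): Loose yellow wooden wedge, 90 long, 45 wide, 60 g, flat on the bench. Its top rises from a 1.5 mm thin edge to a 36 mm upright heel (21 degrees, so a wheel cannot push it away). Point at the centre of mass: 12 mm above the underside, 60 mm behind the thin edge, 30 mm ahead of the heel, where it is 24.5 mm high. x to the thin edge, y across, z up. Grip it across its width.
- wheel_center (a point): Loose trolley wheel, black tyre, orange hub, 0.3 to 0.5 kg: 100 mm diameter, tyre 36 mm wide, hub boss of 40 mm diameter, 48 mm over both ends (grip there). Point: its centre; y along the axle; x and z turn as it rolls. Starts on its tread in the tray. Rolls down the board if let go unchocked; chocked, its centre is about 13 mm (along the board) uphill of the wedge's thin edge.
- tray: Fixed shallow grey wash tray, 170 x 140 mm, walls 22 mm high, floor 4 mm thick. Origin: centre of its underside; x along the 170 mm. The wheel stands in it, axle roughly along the tray's y.
- blue_pot: Bystander: blue glazed pot, 100 mm diameter, 85 mm high, on the shelf. Origin: centre of its underside.
- white_pot: Bystander: white glazed pot, 90 mm diameter, 75 mm high, on the shelf. Origin: centre of its underside.
- seed_box: Bystander: clear seed box with green latch, 100 x 130 x 55 mm, on the shelf. Origin: centre of its underside.
- drying_pot: Bystander: small green glazed pot standing upside down on the left part of the drip board, 76 mm diameter, 66 mm high. Origin: centre of its mouth, on the board.
- cultivator: Bystander: steel hand cultivator, 280 mm long, lying on the bench at the far left. Origin: below the middle of it.
- scoop: Bystander: red plastic scoop, 230 mm long, lying on the bench at the far right. Origin: below the middle of it.
- oil_bottle: Bystander: yellow oil bottle, 52 mm diameter, 150 mm high, beside the rack on the left. Origin: centre of its underside.
- clay_pot: Bystander: terracotta pot, 80 mm diameter, 75 mm high, beside the rack on the right. Origin: centre of its underside.
There are look-alikes about, which are no part of the job. Of the things shaped like the part that bears wedge_mid, the yellow one is meant.

How it is judged:
By the outcome, as a careful person would: the job done as asked, in the order asked, and still so for the second after the job is handed in, with the robot touching nothing.
It also fails if it takes over 72 s, if anything falls off the work surface, if the arm or the gripper's body presses on something with over 40 N, if the wrist force passes 120 N, or if a joint passes its speed limit or range.

## Working session

There is one attempt and no reset: what is moved stays moved. The work goes in short steps, each a Python script; the robot and the scene stay as the last script left them, time stands still between calls to the robot, and variables do not carry over. Pictures are saved under pics/ and viewed, about 8 in all and at most 12, crops included, and the job is handed in when it is done.

```bash
mkdir -p pics; ls; cat > h.py <<'E'
import numpy as np, cv2
from scipy.spatial.transform import Rotation as R
from cell import manip, inverse_kinematics, cams, order
def cap(n):
    c=cams.capture(n); o=np.array(c["orientation"],float)
    c["R"]=o if o.shape==(3,3) else R.from_rotvec(o).as_matrix() if o.size==3 else R.from_quat(o).as_matrix()
    c["p"]=np.array(c["position"]); return c
def pts(c):
    K=np.array(c["intrinsics"]); z=c["z_map"]; v,u=np.indices(z.shape)
    P=np.stack([(u-K[0,2])/K[0,0]*z,(v-K[1,2])/K[1,1]*z,z],-1)
    W=P@c["R"].T+c["p"]; W[z<=0]=np.nan; return W
def rv(x,y):
    x=np.array(x,float);x/=np.linalg.norm(x);y=np.array(y,float);y-=x*(x@y);y/=np.linalg.norm(y)
    return R.from_matrix(np.c_[x,y,np.cross(x,y)]).as_rotvec()
E
python3 - <<'E'
from h import *
for n in("scene","top"):
    c=cap(n);print(n,c["p"],c["orientation"],c["intrinsics"]);cv2.imwrite(f"pics/{n}0.png",c["image"])
    W=pts(c);np.savez(f"{n}0.npz",W=W,im=c["image"]);print(np.isnan(W[...,0]).mean())
print(manip.state())
E
```

```text
pics
scene [ 1.35211612 -0.0611563   1.55048779] [-2.02864406 -1.80492236  0.4905321 ] [[433.57999616   0.         276.98234476]
 [  0.         433.57999616 207.04389543]
 [  0.           0.           1.        ]]
0.0039880952380952385
top [0.19222952 0.0168645  1.93746906] [-2.13238584  2.08842113 -0.21550209] [[522.77822719   0.         274.1753588 ]
 [  0.         522.77822719 203.7452769 ]
 [  0.           0.           1.        ]]
0.0038903061224489794
{'clock': 0.1, 'joint_pos': array([-1.20587367e+00,  2.64681124e-01,  1.60523185e+00, -6.49458463e-05,
        1.27369196e+00, -3.68908258e-02]), 'joint_velocities': array([-0.00075833, -0.00114773, -0.0039977 ,  0.00325926,  0.00128528,
        0.00251274]), 'tau': array([-1.37197403e-04, -5.03619790e+01, -3.58070183e+01,  7.30950502e-02,
        2.33547430e-02, -7.40396058e-05]), 'tool_pos': array([ 0.26374072, -0.6206476 ,  0.23751329]), 'tcp_rot': array([ 2.00095447,  0.40962081, -2.00175065]), 'contact_force': array([-0.45604251,  0.00409597,  0.04224468]), 'moment': array([-0.00645793, -0.00652178, -0.07332025]), 'gripper_width': 0.08871090262909327}
```

View pics/scene0.png

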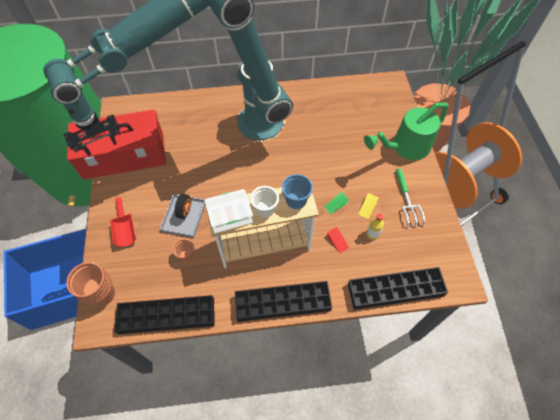

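View pics/top0.png

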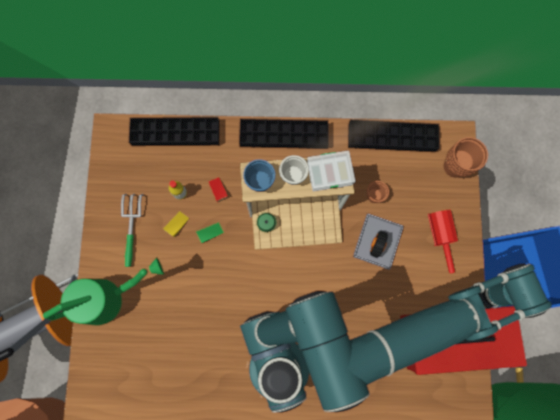

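The scene view shows the rack at about (265,225) with its shelf and three pots. There are three wedge shapes (top / scene pixels): green (209,232)/(337,203), red (219,189)/(338,240) and yellow (176,224)/(368,206). The yellow one is meant, and the yellow bottle at (177,188) is not a wedge. The wheel is in the tray at top (381,243). Next I'll measure and make enlarged crops.

```bash
python3 - <<'E'
from h import *
for n,(u0,v0,u1,v1) in dict(top=(150,150,260,260),scene=(320,180,400,260)).items():
    d=np.load(n+"0.npz");W,im=d["W"],d["im"]
    hsv=cv2.cvtColor(im,cv2.COLOR_BGR2HSV)
    m=(cv2.inRange(hsv,(22,150,120),(34,255,255))>0)
    k,l,s,ce=cv2.connectedComponentsWithStats(m.astype(np.uint8))
    for i in range(1,k):
        if s[i,4]>60:
            P=W[l==i];print(n,"yellow",s[i,4],ce[i],np.nanmean(P,0),np.nanmax(P[:,2]),np.nanmin(P[:,2]))
            if 100<s[i,4]:
                c=cv2.minAreaRect(np.float32(P[:,:2]*1000));print(c)
                z=P[:,2]; A=np.c_[P[:,:2],np.ones(len(P))];q=P[~np.isnan(z)];
                print("plane",np.linalg.lstsq(np.c_[q[:,:2],np.ones(len(q))],q[:,2],rcond=None)[0])
d=np.load("top0.npz");W,im=d["W"],d["im"]
for (u,v) in [(245,162),(352,162),(353,192),(243,198),(257,246),(338,242),(297,225),(297,240),(370,217),(357,256),(390,264),(402,228),(381,243),(266,222),(300,350)]: print(u,v,W[v,u].round(4))
a=cv2.resize(im[145:275,150:280],None,fx=3,fy=3,interpolation=cv2.INTER_CUBIC)
b=cv2.resize(im[205:275,345:415],(390,390),interpolation=cv2.INTER_CUBIC)
cv2.imwrite("pics/crop.png",np.hstack([a,b]))
E
```

```text
top yellow 67 [174.25373134 190.55223881] [0.62015243 0.39020104 0.09817017] 0.12312096369519598 0.0005488156746356054
top yellow 306 [175.76797386 223.5751634 ] [0.51285284 0.39275409 0.0186636 ] 0.04846326928969891 -0.0075472204314950275
((514.2293701171875, 393.1422119140625), (46.18962097167969, 90.7652587890625), 51.03290557861328)
plane [-0.28458437  0.22276161  0.07712297]
scene yellow 265 [368.01886792 205.6490566 ] [0.51232668 0.39696689 0.0171253 ] 0.03990644102663632 -0.008037473372100035
((502.1956787109375, 402.7774658203125), (45.00836181640625, 118.42975616455078), 54.942718505859375)
plane [-0.24588742  0.08681961  0.10863547]
scene yellow 112 [376.41964286 224.15178571] [0.64122328 0.38557171 0.10139438] 0.1348149294930583 -0.00025274054564783377
((615.5419921875, 403.10040283203125), (44.38917922973633, 99.76703643798828), 53.28535842895508)
plane [ 0.53138103 -0.54473361 -0.02930564]
245 162 [0.7602 0.1441 0.0044]
352 162 [ 0.7684 -0.2669  0.0052]
353 192 [ 0.5812 -0.2264  0.2961]
243 198 [0.5563 0.1281 0.2863]
257 246 [0.4354 0.0885 0.0163]
338 242 [ 0.4555 -0.2097  0.0235]
297 225 [ 0.5128 -0.0573  0.0411]
297 240 [ 0.4594 -0.0585  0.026 ]
370 217 [ 0.5564 -0.3337 -0.0019]
357 256 [ 0.4055 -0.2793  0.0219]
390 264 [ 0.3789 -0.3999  0.0202]
402 228 [ 0.5146 -0.4498  0.0114]
381 243 [ 0.4429 -0.3501  0.112 ]
266 222 [0.51   0.0555 0.1084]
300 350 [ 0.0677 -0.0745  0.0105]
```

View pics/crop.png

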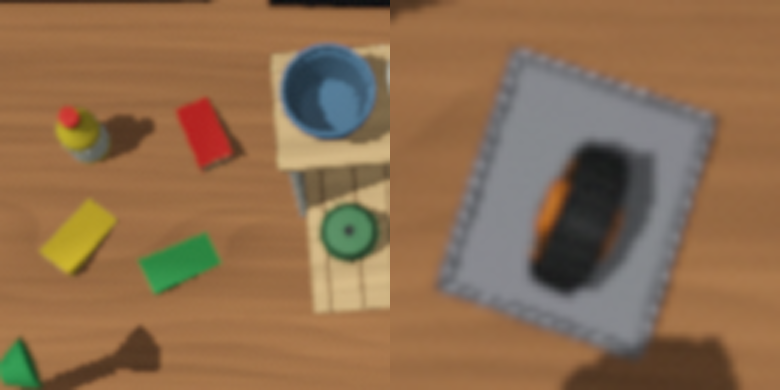

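The crop confirms it: the yellow wedge is at crop (78,237), the red and green ones are apart from it. The wheel is in the tray, with its rolling direction about along the tray's long side. Next come the rack, wedge and wheel poses.

```bash
python3 - <<'E'
from h import *
c=cap("top"); K=np.array(c["intrinsics"]); im=c["image"]; W=pts(c)
def ray(uv,zf):
    uv=np.atleast_2d(uv).astype(float); d=np.c_[(uv-K[[0,1],[2,2]])/K[0,0],np.ones(len(uv))]@c["R"].T
    return c["p"]+d*((zf-c["p"][2])/d[:,2])[:,None]
hsv=cv2.cvtColor(im,cv2.COLOR_BGR2HSV)
for p in [(247,180),(300,225),(230,260),(370,225),(300,188)]: print(p,hsv[p[1],p[0]])
# shelf by depth
g=W[...,2]; roi=np.zeros(g.shape,bool); roi[140:205,225:365]=1
m=((hsv[...,1]<140)&(hsv[...,2]>140)).astype(np.uint8)
lab=(hsv[...,0]>8)&(hsv[...,0]<30)
mm=(m>0)&lab; out=im.copy(); 
# front edge rows per column: search downwards for the mask end
def edge(cols,r0,r1,arr):
    o=[]
    for u in cols:
        v=np.arange(r0,r1); a=arr[r0:r1,u].astype(float); i=np.argmax(np.abs(np.diff(a))); o.append((u,v[i]+.5))
    return np.array(o)
G=cv2.GaussianBlur(im,(3,3),0)[...,0]
def fit(P):
    k=np.polyfit(P[:,1],P[:,0],1)
    for _ in range(3):
        r=np.abs(P[:,0]-np.polyval(k,P[:,1])); P=P[r<max(.004,1.5*np.median(r))];k=np.polyfit(P[:,1],P[:,0],1)
    return k,len(P),P[:,0].std()
e=edge(range(246,350),188,208,G);print("shelf front x=a*y+b",fit(ray(e,.290)))
e=edge(range(262,332),236,258,G);print("board front",fit(ray(e,.0245)))
# side edges
def vedge(rows,c0,c1): return np.array([(c0+np.argmax(np.abs(np.diff(G[v,c0:c1].astype(float))))+.5,v) for v in rows])
for nm,e,z in [("shelfL",vedge(range(168,192),232,252),.29),("boardL",vedge(range(215,240),243,262),.032),("boardR",vedge(range(215,238),332,352),.032)]:
    P=ray(e,z);print(nm,np.median(P,0).round(4),P[::6,:2].round(3).tolist())
# wheel
t=(hsv[...,2]<70); t[:, :355]=0; t[:,405:]=0; t[:215]=0; t[268:]=0
P=W[t&(g>.06)];print("tyre pts",len(P),np.nanmean(P,0),cv2.minAreaRect(np.float32(P[:,:2]*1000)),P[:,2].max())
o=(hsv[...,0]<18)&(hsv[...,1]>190)&(hsv[...,2]>120); o[:, :355]=0; o[:,405:]=0; o[:215]=0; o[268:]=0
print("orange",np.argwhere(o)[:,::-1].mean(0),o.sum(),np.nanmean(W[o],0))
# tray outline
q=(hsv[...,1]<75)&(hsv[...,2]>60); q[:, :345]=0;q[:,412:]=0;q[:205]=0;q[275:]=0
k,l,s,ce=cv2.connectedComponentsWithStats(q.astype(np.uint8)); i=1+np.argmax(s[1:,4])
print("tray",cv2.minAreaRect(np.float32(ray(np.argwhere(l==i)[:,::-1],.015)[:,:2]*1000)))
big=cv2.resize(im[130:280,225:425],(800,600),interpolation=cv2.INTER_CUBIC);cv2.imwrite("pics/rack.png",big)
E
```

```text
(247, 180) [103 114  65]
(300, 225) [ 19  91 212]
(230, 260) [ 14 139 156]
(370, 225) [110  11 141]
(300, 188) [ 19  93 202]
shelf front x=a*y+b (array([-0.09391268,  0.55770742]), 56, np.float64(0.008106185448347162))
board front (array([-0.09964832,  0.43344303]), 70, np.float64(0.007480364862802134))
shelfL [0.6172 0.1255 0.29  ] [[0.656, 0.143], [0.636, 0.126], [0.616, 0.122], [0.595, 0.134]]
boardL [0.5035 0.1061 0.032 ] [[0.548, 0.123], [0.526, 0.107], [0.503, 0.106], [0.481, 0.106], [0.459, 0.101]]
boardR [ 0.5139 -0.2147  0.032 ] [[0.555, -0.215], [0.533, -0.215], [0.51, -0.218], [0.488, -0.218]]
tyre pts 261 [ 0.4430241  -0.34890439  0.09375157] ((447.1369934082031, -351.3746643066406), (36.9570426940918, 95.60792541503906), 70.95024871826172) 0.1120213552544378
orange [373.66666667 242.41666667] 12 [ 0.44980976 -0.33171865  0.0730429 ]
tray ((463.6867370605469, -359.248291015625), (144.62060546875, 175.63714599609375), 71.21382904052734)
```

View pics/rack.png

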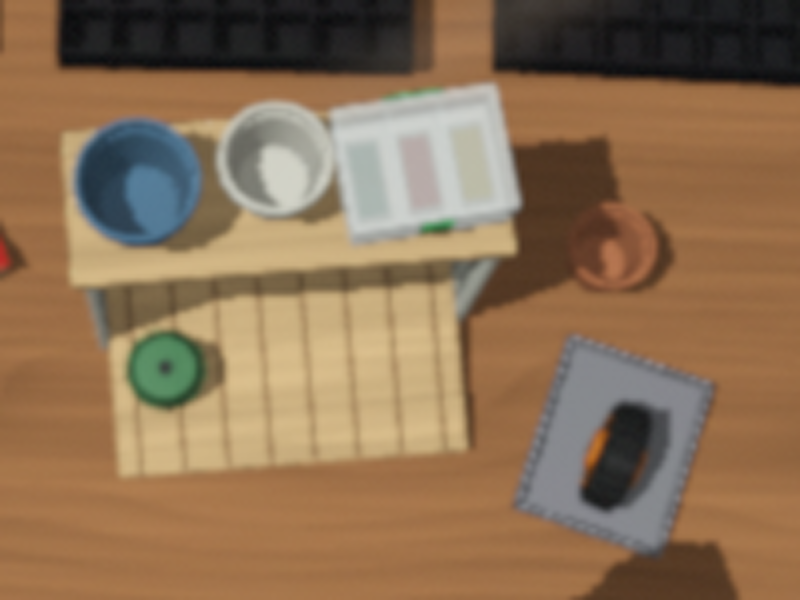

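The rack view shows the board front edge at about (118,475)–(468,450) and the shelf front at (70,285)–(518,252). That gives a rack yaw of about 5.5° and an origin near (0.5625, -0.0495). The drying pot is on the left part at (165,368), so I'll place the wheel slightly right of the middle. Next I'll check the kinematics of the whole plan.

```bash
cat >> h.py <<'E'
PSI=np.deg2rad(5.5); O=np.array([.5625,-.0495,0]); YP=-.03   # rack
WM=np.array([.5025,.4025,0]); WA=np.deg2rad(-39); REL=np.deg2rad(17)   # wedge on the bench
WH=np.array([.446,-.350,.054]); WHA=np.deg2rad(-19)
T8=np.deg2rad(8); LW=np.deg2rad(40); FW=-1   # jaw sign
def Rz(a): return R.from_euler('z',a).as_matrix()
def rack(x,y,z): return O+Rz(PSI)@np.array([x,y,z])
def board(s,n,y=YP): # s along slope from x=0, n normal height
    return rack(s*np.cos(T8)-n*np.sin(T8),y,.042+s*np.sin(T8)+n*np.cos(T8))
def ori(yaw,lean,sg=1): return rv(Rz(yaw)@[np.sin(lean),0,-np.cos(lean)],sg*(Rz(yaw)@[0,1,0]))
def tdir(yaw,lean): return Rz(yaw)@np.array([np.sin(lean),0,-np.cos(lean)])
SA=.057            # wheel contact, along slope
SWM=SA-.013-.060   # wedge mid along slope
def wedge_bench(dz): return WM+Rz(WA)@np.array([.002,0,.008+dz])
def wedge_board(ds,dn): return board(SWM+.002+ds,.008+dn)
def wheel_board(ds,dn): return board(SA+ds,.050+dn)+.009*tdir(PSI,LW)
E
python3 - <<'E'
from h import *
for sg in(1,-1):
    print(sg)
    for n,p,o in [("wb hi",wedge_bench(.1),ori(WA,REL,sg)),("wb",wedge_bench(0),ori(WA,REL,sg)),
     ("wd far",wedge_board(-.06,.08),ori(PSI,REL+T8,sg)),("wd",wedge_board(0,0),ori(PSI,REL+T8,sg)),
     ("wh hi",WH+[0,0,.12],ori(WHA,0,sg)),("wh",WH-[0,0,.009],ori(WHA,0,sg)),("wh20",WH+.009*tdir(WHA,.35),ori(WHA,.35,sg)),
     ("wp far",wheel_board(-.16,.1),ori(PSI,LW,sg)),("wp",wheel_board(0,0),ori(PSI,LW,sg))]:
        q=inverse_kinematics(p,o); print(n,p.round(3),None if q is None else np.round(q,2))
E
```

```text
1
wb hi [0.504 0.401 0.108] [ 0.79  0.31  1.84 -0.35  1.    0.09]
wb [0.504 0.401 0.008] [ 0.79  0.43  1.88 -0.4   0.84  0.17]
wd far [ 0.48  -0.088  0.119] [-0.36 -0.22  2.4   0.34  0.6  -2.28]
wd [ 0.55  -0.081  0.048] [-0.29  0.05  2.32  0.42  0.4  -2.32]
wh hi [ 0.446 -0.35   0.174] [-0.71  0.11  1.91  0.    1.12 -1.95]
wh [ 0.446 -0.35   0.045] [-0.71  0.26  2.    0.    0.88 -1.95]
wh20 [ 0.449 -0.351  0.046] [-0.8   0.11  2.23  0.32  0.51 -2.3 ]
wp far [ 0.449 -0.091  0.169] None
wp [ 0.62  -0.074  0.093] None
-1
wb hi [0.504 0.401 0.108] None
wb [0.504 0.401 0.008] None
wd far [ 0.48  -0.088  0.119] [-0.36 -0.22  2.4   0.34  0.6   0.86]
wd [ 0.55  -0.081  0.048] [-0.29  0.05  2.32  0.42  0.4   0.83]
wh hi [ 0.446 -0.35   0.174] [-0.71  0.11  1.91  0.    1.12  1.19]
wh [ 0.446 -0.35   0.045] [-0.71  0.26  2.    0.    0.88  1.19]
wh20 [ 0.449 -0.351  0.046] [-0.8   0.11  2.23  0.32  0.51  0.84]
wp far [ 0.449 -0.091  0.169] [-0.55 -0.49  2.56  0.74  0.61  0.41]
wp [ 0.62  -0.074  0.093] [-0.29  0.04  2.33  1.18  0.27  0.1 ]
```

```bash
python3 - <<'E'
from h import *
d=np.load("top0.npz");W=d["W"]
for u,v in [(155,268),(160,265),(150,272),(140,280),(125,290),(92,300)]: print(u,v,W[v,u].round(3))
for lean in (30,35,40):
  o=ori(PSI,np.deg2rad(lean),-1); t=.009*tdir(PSI,np.deg2rad(lean))
  print(lean)
  for ds,dn in [(-.16,.1),(-.12,.07),(-.09,.05),(-.05,.035),(.006,.02),(.006,0),(0,0)]:
    q=inverse_kinematics(board(SA+ds,.05+dn)+t,o); print(ds,dn,None if q is None else np.round(q,2))
E
```

```text
155 268 [0.33  0.411 0.228]
160 265 [0.34  0.396 0.225]
150 272 [0.333 0.48  0.003]
140 280 [0.294 0.473 0.164]
125 290 [0.263 0.546 0.078]
92 300 [0.224 0.628 0.168]
30
-0.16 0.1 [-0.45 -0.42  2.46  0.42  0.69  0.75]
-0.12 0.07 [-0.38 -0.28  2.41  0.44  0.57  0.77]
-0.09 0.05 [-0.34 -0.18  2.37  0.45  0.51  0.78]
-0.05 0.035 [-0.3  -0.08  2.31  0.45  0.46  0.82]
0.006 0.02 [-0.25  0.04  2.21  0.42  0.43  0.88]
0.006 0 [-0.25  0.08  2.21  0.46  0.39  0.84]
0 0 [-0.25  0.07  2.23  0.47  0.39  0.83]
35
-0.16 0.1 [-0.5  -0.46  2.51  0.57  0.64  0.6 ]
-0.12 0.07 [-0.42 -0.31  2.47  0.61  0.51  0.59]
-0.09 0.05 [-0.37 -0.21  2.43  0.65  0.44  0.57]
-0.05 0.035 [-0.32 -0.1   2.36  0.67  0.39  0.59]
0.006 0.02 [-0.27  0.02  2.26  0.65  0.34  0.64]
0.006 0 [-0.27  0.06  2.27  0.74  0.31  0.56]
0 0 [-0.27  0.05  2.28  0.75  0.31  0.54]
40
-0.16 0.1 [-0.55 -0.49  2.56  0.74  0.61  0.41]
-0.12 0.07 [-0.46 -0.33  2.52  0.84  0.47  0.35]
-0.09 0.05 [-0.4  -0.22  2.48  0.92  0.4   0.29]
-0.05 0.035 [-0.35 -0.11  2.42  0.99  0.34  0.26]
0.006 0.02 [-0.29  0.01  2.32  1.02  0.29  0.27]
0.006 0 [-0.29  0.05  2.32  1.17  0.26  0.11]
0 0 [-0.29  0.04  2.33  1.18  0.27  0.1 ]
```

```bash
python3 - <<'E'
from h import *
manip.move_pose([.30,.0,.40],ori(-.2,.1,1)) if inverse_kinematics([.30,.0,.40],ori(-.2,.1,1)) is not None else print("skip")
o=ori(WA,REL,1)
manip.set_gripper(.085)
manip.move_pose(wedge_bench(.12),o)
s=manip.state();print(s["clock"],s["tool_pos"],np.round(s["joint_pos"],2))
c=cap("top");a=cv2.resize(c["image"][180:270,110:240],(520,360),interpolation=cv2.INTER_CUBIC)
c=cap("scene");b=cv2.resize(c["image"][160:250,320:420],(400,360),interpolation=cv2.INTER_CUBIC)
cv2.imwrite("pics/above.png",cv2.resize(np.hstack([a,b]),(800,313)))
E
```

```text
4.6083 [0.50475823 0.40089382 0.12897822] [ 0.79  0.28  1.82 -0.35  1.03  0.08]
```

View pics/above.png

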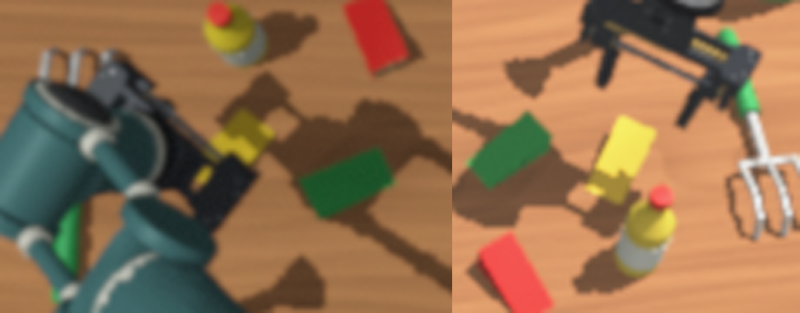

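The gripper hovers over the yellow wedge: in the scene crop the fingers are at (605,75) and (690,110) and the wedge at (622,155). It is aligned across the width, so I'll descend and grip.

```bash
python3 - <<'E'
from h import *
s=manip.state();print(s["contact_force"].round(1))
manip.move_linear(wedge_bench(0),rate=.1)
s=manip.state();print(s["clock"],s["tool_pos"],s["contact_force"].round(1))
manip.set_gripper(.03,force=25)
s=manip.state();print(s["gripper_width"],s["contact_force"].round(1))
manip.move_linear(wedge_bench(.15),rate=.15)
s=manip.state();print(s["clock"],s["gripper_width"],s["contact_force"].round(1))
W=pts(cap("scene"));c=cap("scene");hsv=cv2.cvtColor(c["image"],cv2.COLOR_BGR2HSV)
cv2.imwrite("pics/held.png",cv2.resize(c["image"][120:250,310:430],(480,520),interpolation=cv2.INTER_CUBIC))
E
```

```text
[ 0.2 -0.6  0.2]
6.0583 [0.50466181 0.40182792 0.00895559] [-0.3  1.5  0.2]
0.045473856842920504 [-0.3 -0.9  1. ]
7.8917 0.045267564577366116 [-0.1  1.   0. ]
```

View pics/held.png

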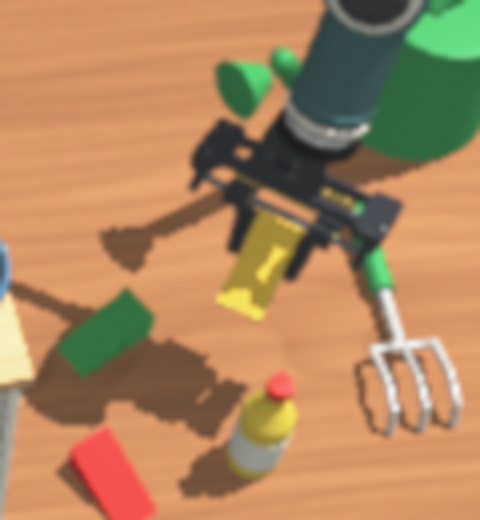

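The wedge is held level at (262,262), thin edge away from the hand, with clearance to the spout and the bottle. I'll carry it in an arc in front of the shelf and lower it onto the board.

```bash
python3 - <<'E'
from h import *
o=ori(PSI,REL+T8,1)
manip.move_linear(wedge_bench(.24),rate=.25)
manip.move_linear([.41,.0,.26],rate=.25,rot=o)
manip.move_linear(wedge_board(-.04,.06),rate=.2)
manip.move_linear(wedge_board(0,.02),rate=.12)
f0=manip.state()["contact_force"]
for dn in np.arange(.016,-.008,-.002):
    manip.move_linear(wedge_board(0,dn),rate=.04)
    f=manip.state()["contact_force"]-f0
    if f[2]>3: break
s=manip.state();print(s["clock"],dn,f.round(1),s["tool_pos"],wedge_board(0,0),s["gripper_width"])
cv2.imwrite("pics/placed.png",cv2.resize(cap("scene")["image"][170:290,190:340],(750,600),interpolation=cv2.INTER_CUBIC))
E
```

```text
15.475 -0.0020000000000000018 [-6.6  1.1 14.4] [ 0.55142902 -0.08084107  0.04746765] [ 0.55046719 -0.08079738  0.04797372] 0.04511501610745684
```

View pics/placed.png

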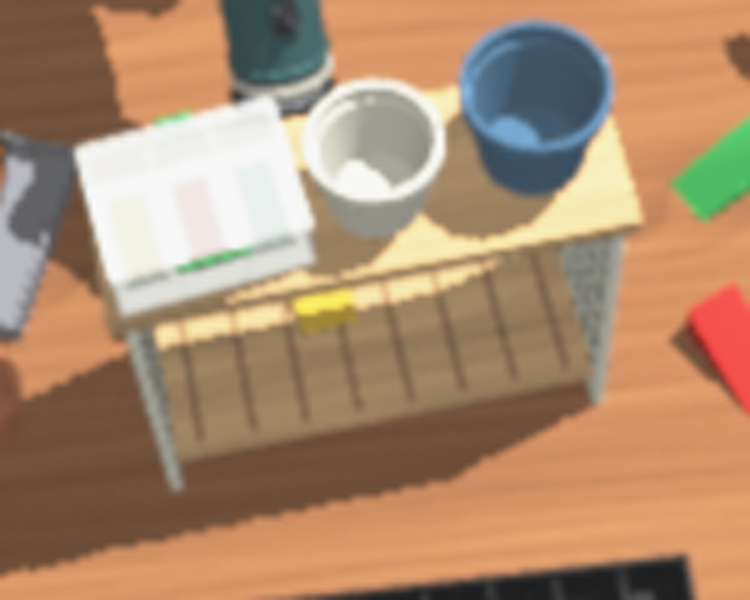

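The wedge's thin end shows under the shelf at (325,310), square with the slats, and board contact was felt at the expected height. I'll release it, back off and go to the wheel.

```bash
python3 - <<'E'
from h import *
manip.set_gripper(.088)
p=np.array(manip.state()["tool_pos"]); manip.move_linear(p-.10*tdir(PSI,REL+T8),rate=.15)
p=np.array(manip.state()["tool_pos"]); manip.move_linear([.42,-.12,.24],rate=.25)
c=cap("scene");cv2.imwrite("pics/rel.png",cv2.resize(c["image"][170:290,190:340],(750,600)))
hs=cv2.cvtColor(c["image"],cv2.COLOR_BGR2HSV);m=cv2.inRange(hs,(22,150,120),(34,255,255));m[:225]=0;m[245:]=0;m[:,:240]=0;m[:,270:]=0
print("wedge px",np.argwhere(m)[:,::-1].mean(0),m.astype(bool).sum())
manip.move_pose(WH+[0,0,.12],ori(WHA,0,-1))
s=manip.state();print(s["clock"],s["tool_pos"],np.round(s["joint_pos"],2),s["contact_force"].round(1))
a=cap("scene");b=cap("top")
cv2.imwrite("pics/wheelabove.png",np.hstack([cv2.resize(a["image"][160:260,130:230],(400,400),interpolation=cv2.INTER_CUBIC),cv2.resize(b["image"][190:290,320:420],(400,400),interpolation=cv2.INTER_CUBIC)]))
E
```

```text
wedge px [254.40298507 231.56716418] 67
20.8333 [ 0.4460661  -0.34988173  0.17402539] [-0.71  0.11  1.91  0.    1.12  1.19] [ 0.3 -0.5  1.7]
```

View pics/wheelabove.png

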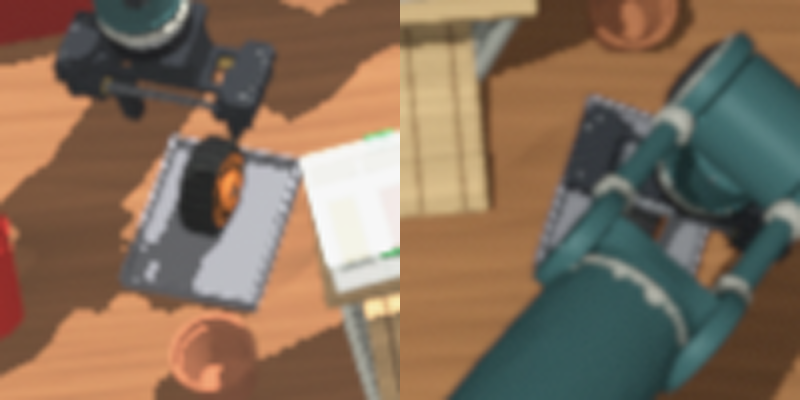

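```bash
python3 - <<'E'
from h import *
c=cap("scene");K=np.array(c["intrinsics"]);hs=cv2.cvtColor(c["image"],cv2.COLOR_BGR2HSV)
m=cv2.inRange(hs,(5,170,130),(18,255,255));m[:190]=0;m[225:]=0;m[:,:175]=0;m[:,198:]=0
uv=np.argwhere(m)[:,::-1]; k,l,s_,ce=cv2.connectedComponentsWithStats(m);i=1+np.argmax(s_[1:,4]);print(s_[i],ce[i])
ax=Rz(WHA)@[0,1,0]
d=np.r_[(ce[i]-K[[0,1],[2,2]])/K[0,0],1]@c["R"].T
# meet hub-face plane (ax . p = ax.WH + .02)
t=(ax@(WH-c["p"])+.021)/(ax@d); P=c["p"]+t*d; print("hub pt",P, "roll err",(P-WH)@(Rz(WHA)@[1,0,0]),"z",P[2]-WH[2])
E
```

```text
[184 202   6  10  32] [186.5    206.4375]
hub pt [ 0.45615339 -0.33128606  0.06380639] roll err 0.003507552794312035 z 0.009806386913158209
```

```bash
python3 - <<'E'
from h import *
C=WH+Rz(WHA)@[.002,0,0]
manip.move_linear(C+[0,0,-.009],rate=.12)
s=manip.state();print(s["tool_pos"],s["contact_force"].round(1))
manip.set_gripper(.04,force=45)
s=manip.state();print(s["clock"],s["gripper_width"],s["contact_force"].round(1))
f0=s["contact_force"]
manip.move_linear(C+[0,0,.17],rate=.2); manip.dwell(.2)
s=manip.state();print(s["clock"],s["gripper_width"],(s["contact_force"]).round(1))
a=cap("scene")
cv2.imwrite("pics/wheelheld.png",cv2.resize(a["image"][130:260,130:260],(560,560),interpolation=cv2.INTER_CUBIC))
W=pts(a);hs=cv2.cvtColor(a["image"],cv2.COLOR_BGR2HSV)
E
```

```text
[ 0.44855267 -0.35120115  0.04589677] [ 0.8 -0.2 -1. ]
22.8917 0.04764299902236549 [-1.8 -1.5  0.3]
24.1333 0.047847921368728695 [ 0.7  0.2 -3.6]
```

View pics/wheelheld.png

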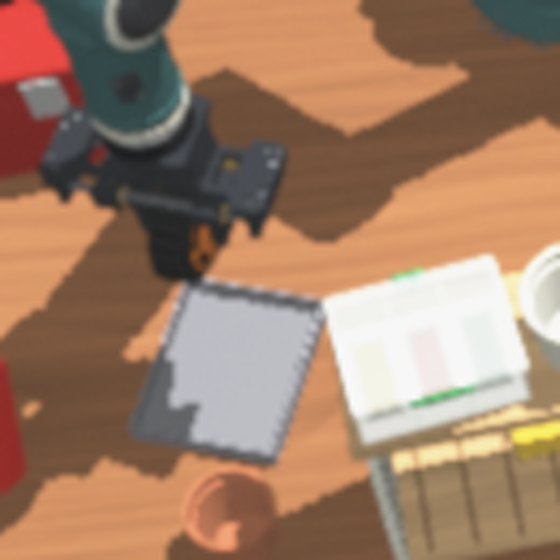

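The wheel is held by the boss at (180,245); the fingers read 47.8 mm and the tray is empty. Next I'll carry it in front of the rack, lean 40°, and go in under the shelf.

```bash
python3 - <<'E'
from h import *
o=ori(PSI,LW,-1)
p1=wheel_board(-.12,.085)
try: manip.move_linear(p1,rate=.2,rot=o)
except manip.IKError as e:
    print("lin fail",e); manip.move_pose(p1,o)
s=manip.state();print(s["clock"],s["tool_pos"].round(4),p1.round(4),np.round(s["joint_pos"],2),s["contact_force"].round(1),s["gripper_width"])
a=cap("scene");b=cap("top")
cv2.imwrite("pics/front.png",np.hstack([cv2.resize(a["image"][130:280,170:320],(400,400),interpolation=cv2.INTER_CUBIC),cv2.resize(b["image"][150:300,230:380],(400,400),interpolation=cv2.INTER_CUBIC)]))
E
```

```text
25.7083 [ 0.4907 -0.087   0.1607] [ 0.4903 -0.0866  0.16  ] [-0.46 -0.36  2.51  0.78  0.51  0.42] [-0.2  0.2 -3.5] 0.04769102943515316
```

View pics/front.png

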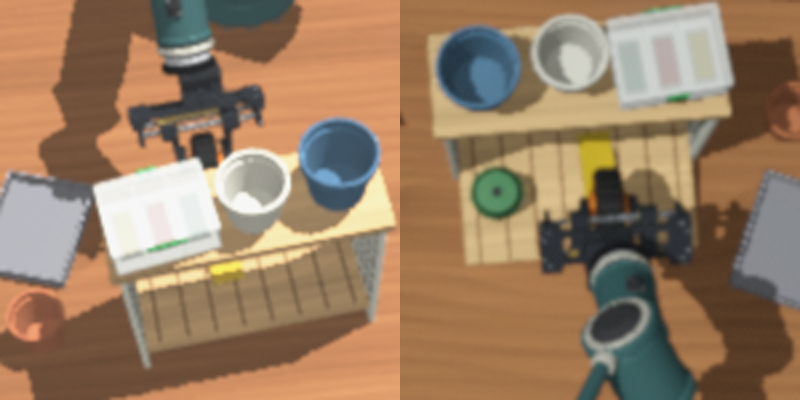

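In the top half, the wheel at (605,195) lines up with the wedge at (597,150); the drying pot (495,190) and the shelf are clear. I'll go under the shelf, touch down, then move downhill until it meets the wedge.

```bash
python3 - <<'E'
from h import *
manip.move_linear(wheel_board(-.09,.05),rate=.12)
manip.move_linear(wheel_board(-.037,.024),rate=.12)
manip.move_linear(wheel_board(.006,.008),rate=.1)
manip.dwell(.2); f0=manip.state()["contact_force"]; print(f0.round(1))
ex=Rz(PSI)@[np.cos(T8),0,np.sin(T8)]; en=Rz(PSI)@[-np.sin(T8),0,np.cos(T8)]
for dn in np.arange(.007,-.006,-.001):
    manip.move_linear(wheel_board(.006,dn),rate=.03); f=manip.state()["contact_force"]-f0
    if f@en>3: break
print("down",dn,f@en,f@ex,manip.state()["clock"]); fx0=f@ex
for ds in np.arange(.005,-.010,-.001):
    manip.move_linear(wheel_board(ds,dn),rate=.03); f=manip.state()["contact_force"]-f0
    print(round(ds,3),(f@ex).round(1),(f@en).round(1))
    if f@ex>6 or f@en>15: break
s=manip.state();print(s["clock"],s["tool_pos"].round(4),s["gripper_width"])
E
```

```text
[-0.4 -0.6 -3.9]
down 0.0 7.949596084373976 -2.089701833918009 29.7917
0.005 2.5 6.0
0.004 2.5 7.5
0.003 3.6 8.2
0.002 4.6 8.8
0.001 4.5 8.6
0.0 4.8 9.5
-0.001 4.9 8.8
-0.002 5.5 10.2
-0.003 5.7 8.7
-0.004 4.5 9.2
-0.005 5.1 7.5
-0.006 5.4 9.4
-0.007 5.1 9.2
-0.008 5.1 9.9
-0.009 4.8 7.6
33.5417 [ 0.6121 -0.0753  0.0922] 0.04810979861482486
```

```bash
python3 - <<'E'
from h import *
a=cap("scene");b=cap("top")
cv2.imwrite("pics/chk.png",np.hstack([cv2.resize(a["image"][195:275,205:285],(400,400),interpolation=cv2.INTER_CUBIC),cv2.resize(b["image"][185:265,255:335],(400,400),interpolation=cv2.INTER_CUBIC)]))
for n,c,box in (("s",a,(225,250,235,285)),("t",b,(190,262,255,340))):
    K=np.array(c["intrinsics"]);hs=cv2.cvtColor(c["image"],cv2.COLOR_BGR2HSV);m=cv2.inRange(hs,(22,150,90),(34,255,255))
    q=np.zeros_like(m);q[box[0]:box[1],box[2]:box[3]]=m[box[0]:box[1],box[2]:box[3]]
    uv=np.argwhere(q)[:,::-1];print(n,len(uv),uv.mean(0) if len(uv) else "",uv.min(0),uv.max(0))
E
```

```text
Traceback (most recent call last):
ValueError: zero-size array to reduction operation minimum which has no identity
```

View pics/chk.png

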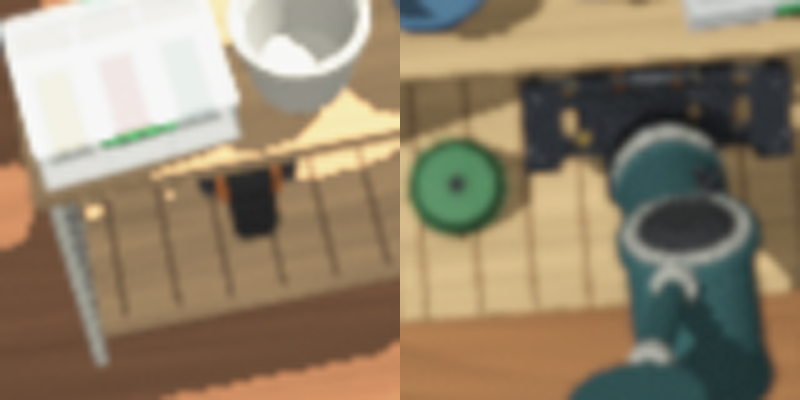

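```bash
python3 - <<'E'
from h import *
c=cap("scene");K=np.array(c["intrinsics"])
im=cv2.resize(cv2.imread("pics/rel.png"),(150,120),interpolation=cv2.INTER_AREA)
hs=cv2.cvtColor(im,cv2.COLOR_BGR2HSV).astype(int)
print(hs[58:68,60,1],hs[58:68,66,1], hs[58:68,60,2])
nv=Rz(PSI)@[-np.sin(T8),0,np.cos(T8)]; p0=board(0,.0015)
def ray(u,v):
    d=c["R"]@np.array([(u-K[0,2])/K[0,0],(v-K[1,2])/K[1,1],1]); P=c["p"]+d*(nv@(p0-c["p"])/(nv@d))
    q=Rz(PSI).T@(P-O); return q[0]/np.cos(T8),q[1]
m=((hs[...,1]>150)&(hs[...,0]>=22)&(hs[...,0]<=34))
m[:50]=0;m[75:]=0;m[:,:50]=0;m[:,80:]=0
for u in range(56,74):
    v=np.flatnonzero(m[:,u])
    if len(v): print(u,v.min(),v.max(),np.round(ray(u+190,v.max()+170+.5),4))
print("expected thin s",SWM+.06)
# tyre uphill extent now
s=manip.state(); t=tdir(PSI,LW); C=np.array(s["tool_pos"])-.0085*t; q=Rz(PSI).T@(C-O)
print("wheel centre rack",q,"n-height above board",(C-board(0,0))@nv,"s",(C-board(0,0))@(Rz(PSI)@[np.cos(T8),0,np.sin(T8)]))
# wheel tyre rear point from depth (black px)
W=pts(c);im=c["image"];h=cv2.cvtColor(im,cv2.COLOR_BGR2HSV);m=(h[...,2]<60);m[:228]=0;m[245:]=0;m[:,:248]=0;m[:,264:]=0
P=(W[m]-O)@Rz(PSI);print(m.sum(),np.nanpercentile(P,[5,50,95],axis=0).round(4))
E
```

```text
[111 144 151 153 160 159 150 143 124 105] [148 153 153 162 168 165 159 132 106  99] [174 213 241 244 229 178 158 152 148 151]
59 61 61 [ 0.0206 -0.0472]
60 60 63 [ 0.0308 -0.045 ]
61 60 65 [ 0.0409 -0.0428]
62 61 65 [ 0.0417 -0.039 ]
63 60 64 [ 0.0381 -0.0345]
64 59 64 [ 0.0389 -0.0307]
65 59 64 [ 0.0398 -0.0269]
66 59 64 [ 0.0407 -0.0232]
67 59 64 [ 0.0416 -0.0194]
68 59 63 [ 0.0379 -0.0148]
69 60 63 [ 0.0388 -0.011 ]
70 62 63 [ 0.0397 -0.0073]
expected thin s 0.044000000000000004
wheel centre rack [ 0.0414823  -0.03047079  0.09868337] n-height above board 0.050358515921946734 s 0.04896739669120837
99 [[ 0.0642 -0.0432  0.103 ]
 [ 0.0805 -0.03    0.1267]
 [ 0.0913 -0.0164  0.1398]]
```

```bash
python3 - <<'E'
from h import *
ex=Rz(PSI)@[np.cos(T8),0,np.sin(T8)]; en=Rz(PSI)@[-np.sin(T8),0,np.cos(T8)]; f0=np.array([-.4,-.6,-3.9])
def go(ds,dn):
    manip.move_linear(wheel_board(ds,dn),rate=.03); manip.dwell(.1); s=manip.state();f=s["contact_force"]-f0
    C=s["tool_pos"]-wheel_board(ds,dn)
    print(round(ds,4),round(dn,4),"ex",round(f@ex,1),"en",round(f@en,1),"y",round(f@(Rz(PSI)@[0,1,0]),1),"err",(C*1000).round(1),flush=True); return f@ex
go(-.009,.001);go(-.009,.002)
for ds in np.arange(-.010,-.0165,-.001):
    if go(ds,.002)>5: break
print(manip.state()["clock"])
E
```

```text
-0.009 0.001 ex 2.1 en 8.2 y -0.4 err [-0.2 -0.2 -0.2]
-0.009 0.002 ex 0.8 en 3.6 y 0.2 err [-1.1  0.4 -1.3]
-0.01 0.002 ex 0.4 en 0.6 y 0.5 err [-1.   0.5 -1.1]
-0.011 0.002 ex -0.3 en 0.8 y 0.9 err [-0.2  0.1 -0.2]
-0.012 0.002 ex 1.0 en -0.3 y 0.6 err [ 0. -0.  0.]
-0.013 0.002 ex 0.7 en 0.8 y 0.6 err [-0. -0.  0.]
-0.014 0.002 ex 0.4 en -0.7 y 1.0 err [ 0. -0.  0.]
-0.015 0.002 ex 1.3 en 2.0 y 0.7 err [ 0.2 -0.1  0.2]
-0.016 0.002 ex 0.3 en 2.3 y 0.5 err [ 0.2 -0.1  0.2]
36.8417
```

```bash
python3 - <<'E'
from h import *
ex=Rz(PSI)@[np.cos(T8),0,np.sin(T8)]; en=Rz(PSI)@[-np.sin(T8),0,np.cos(T8)]; f0=np.array([-.4,-.6,-3.9])
def go(ds,dn):
    manip.move_linear(wheel_board(ds,dn),rate=.03); manip.dwell(.05); s=manip.state();f=s["contact_force"]-f0
    print(round(ds,4),round(dn,4),"ex",round(f@ex,1),"en",round(f@en,1),flush=True); return f@ex,f@en
for ds in np.arange(-.017,-.0235,-.001):
    a=go(ds,.002)
    if a[0]>4 or a[1]>6: break
c=cap("scene");W=pts(c);im=c["image"];h=cv2.cvtColor(im,cv2.COLOR_BGR2HSV)
m=(h[...,2]<60);m[:228]=0;m[245:]=0;m[:,:248]=0;m[:,264:]=0
P=(W[m]-O)@Rz(PSI);print(m.sum(),np.nanpercentile(P,[5,50,95],axis=0).round(4),manip.state()["clock"])
y=cv2.inRange(h,(20,140,60),(36,255,255));y[:,:230]=0;y[:,285:]=0;y[:215]=0;y[260:]=0;print("yellow scene",cv2.countNonZero(y))
b=cap("top");h=cv2.cvtColor(b["image"],cv2.COLOR_BGR2HSV);y=cv2.inRange(h,(22,160,90),(34,255,255));y[:,:255]=0;y[:,340:]=0;y[:195]=0;y[262:]=0;print("yellow top",np.argwhere(y)[:8])
E
```

```text
-0.017 0.002 ex 2.0 en 3.3
-0.018 0.002 ex 1.2 en 3.3
-0.019 0.002 ex 4.1 en 4.2
74 [[ 0.0619 -0.0422  0.0989]
 [ 0.0737 -0.0302  0.123 ]
 [ 0.0806 -0.0171  0.1351]] 37.7917
yellow scene 0
yellow top []
```

```bash
python3 - <<'E'
from h import *
ex=Rz(PSI)@[np.cos(T8),0,np.sin(T8)]; en=Rz(PSI)@[-np.sin(T8),0,np.cos(T8)]; f0=np.array([-.4,-.6,-3.9])
def go(ds,dn):
    manip.move_linear(wheel_board(ds,dn),rate=.03); manip.dwell(.05); s=manip.state();f=s["contact_force"]-f0
    print(round(ds,4),round(dn,4),"ex",round(f@ex,1),"en",round(f@en,1),flush=True); return f@ex,f@en
go(-.011,.002);go(-.011,.001)
for ds in np.arange(-.012,-.0225,-.001):
    a=go(ds,.001)
    if a[0]>9 or a[1]>18: break
print(manip.state()["clock"])
E
```

```text
-0.011 0.002 ex -0.2 en 0.7
-0.011 0.001 ex 1.6 en 0.9
-0.012 0.001 ex 0.4 en 0.7
-0.013 0.001 ex 0.2 en 0.6
-0.014 0.001 ex 0.7 en 1.5
-0.015 0.001 ex 0.7 en 0.2
-0.016 0.001 ex 0.6 en 1.1
-0.017 0.001 ex 1.3 en 1.2
-0.018 0.001 ex 1.9 en 2.3
-0.019 0.001 ex 1.2 en 2.3
-0.02 0.001 ex 2.8 en 3.9
-0.021 0.001 ex 2.8 en 4.4
-0.022 0.001 ex 2.9 en 4.9
41.9083
```

The force pattern suggests the clamped wheel is pushing the wedge downhill, by about 1 cm. There is time to mend it: I'll back out over the wedge, push its upright heel back uphill with the tyre (which also squares it), and come in again. First a reach check.

```bash
python3 - <<'E'
from h import *
for lean in (25,30,35):
    l=np.deg2rad(lean);o=ori(PSI,l,-1)
    for ds,dn in [(-.09,.06),(-.13,.06),(-.175,.05),(-.175,.004),(-.150,.004)]:
        q=inverse_kinematics(board(SA+ds,.05+dn)+.0085*tdir(PSI,l),o); print(lean,ds,dn,None if q is None else np.round(q,2))
E
```

```text
25 -0.09 0.06 [-0.32 -0.17  2.31  0.3   0.61  0.95]
25 -0.13 0.06 [-0.36 -0.24  2.38  0.32  0.63  0.89]
25 -0.175 0.05 [-0.42 -0.32  2.47  0.36  0.63  0.8 ]
25 -0.175 0.004 [-0.41 -0.21  2.5   0.44  0.51  0.72]
25 -0.15 0.004 [-0.38 -0.16  2.45  0.42  0.5   0.77]
30 -0.09 0.06 [-0.34 -0.2   2.37  0.43  0.53  0.8 ]
30 -0.13 0.06 [-0.4  -0.28  2.44  0.46  0.56  0.74]
30 -0.175 0.05 [-0.47 -0.35  2.52  0.51  0.58  0.63]
30 -0.175 0.004 [-0.45 -0.24  2.55  0.64  0.45  0.49]
30 -0.15 0.004 [-0.41 -0.19  2.51  0.62  0.43  0.55]
35 -0.09 0.06 [-0.37 -0.23  2.42  0.62  0.46  0.61]
35 -0.13 0.06 [-0.43 -0.31  2.49  0.64  0.5   0.54]
35 -0.175 0.05 None
35 -0.175 0.004 None
35 -0.15 0.004 [-0.45 -0.21  2.56  0.89  0.39  0.25]
```

```bash
cat >> h.py <<'E'
def thin():
    c=cap("scene");K=np.array(c["intrinsics"]);hs=cv2.cvtColor(c["image"],cv2.COLOR_BGR2HSV).astype(int)
    nv=Rz(PSI)@[-np.sin(T8),0,np.cos(T8)]; p0=board(0,.0015)
    m=((hs[...,1]>150)&(hs[...,0]>=22)&(hs[...,0]<=34)); m[:222]=0;m[248:]=0;m[:,:238]=0;m[:,272:]=0
    o=[]
    for u in range(238,272):
        v=np.flatnonzero(m[:,u])
        if len(v)>1:
            d=c["R"]@np.array([(u-K[0,2])/K[0,0],(v.max()+.5-K[1,2])/K[1,1],1]);P=c["p"]+d*(nv@(p0-c["p"])/(nv@d));q=Rz(PSI).T@(P-O);o.append((q[0]/np.cos(T8),q[1]))
    o=np.array(o); return (len(o),np.median(o,0).round(4),np.polyfit(o[:,1],o[:,0],1).round(3)) if len(o)>3 else len(o)
L2=np.deg2rad(25)
def wb2(ds,dn): return board(SA+ds,.05+dn)+.0085*tdir(PSI,L2)
E
python3 - <<'E'
from h import *
ex=Rz(PSI)@[np.cos(T8),0,np.sin(T8)]; en=Rz(PSI)@[-np.sin(T8),0,np.cos(T8)]; f0=np.array([-.4,-.6,-3.9])
for ds,dn in [(-.004,.008),(-.037,.026),(-.09,.06)]: manip.move_linear(wheel_board(ds,dn),rate=.15)
manip.move_linear(wb2(-.13,.06),rate=.15,rot=ori(PSI,L2,-1))
manip.move_linear(wb2(-.175,.045),rate=.15)
print("thin",thin(),manip.state()["clock"])
b=cap("top");h=cv2.cvtColor(b["image"],cv2.COLOR_BGR2HSV);y=cv2.inRange(h,(22,150,90),(34,255,255));y[:,:255]=0;y[:,340:]=0;y[:195]=0;y[262:]=0;uv=np.argwhere(y)[:,::-1]
print(len(uv),uv.min(0) if len(uv) else 0,uv.max(0) if len(uv) else 0)
cv2.imwrite("pics/mend.png",np.hstack([cv2.resize(cap("scene")["image"][195:275,205:285],(400,400),interpolation=cv2.INTER_CUBIC),cv2.resize(b["image"][185:265,255:335],(400,400),interpolation=cv2.INTER_CUBIC)]))
s=manip.state();f=s["contact_force"]-f0;print(f@ex,f@en,s["gripper_width"])
E
```

```text
thin 3 44.4333
305 [297 205] [310 229]
1.265605287659173 0.856078389546143 0.04776321377866291
```

View pics/mend.png

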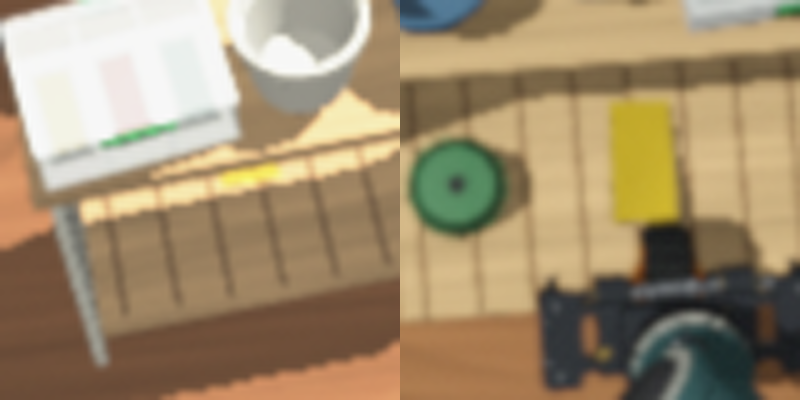

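The last view shows that the wedge has moved: in the top half its thin edge is at v≈205 and its heel at v≈229, still square. I'll measure that edge, then push it back up with the tyre on the heel.

```bash
cat >> h.py <<'E'
def wtop():
    b=cap("top");K=np.array(b["intrinsics"]);h=cv2.cvtColor(b["image"],cv2.COLOR_BGR2HSV);y=cv2.inRange(h,(22,150,90),(34,255,255));y[:,:255]=0;y[:,340:]=0;y[:195]=0;y[262:]=0
    uv=np.argwhere(y)[:,::-1]
    if len(uv)<20: return None
    out=[]
    for u in np.unique(uv[:,0]):
        v=uv[uv[:,0]==u,1]
        r=[]
        for vv,n in((v.min()-.5,.0015),(v.max()+.5,.030)):
            nv=Rz(PSI)@[-np.sin(T8),0,np.cos(T8)];d=b["R"]@np.array([(u-K[0,2])/K[0,0],(vv-K[1,2])/K[1,1],1]);P=b["p"]+d*(nv@(board(0,n)-b["p"])/(nv@d));q=Rz(PSI).T@(P-O);r+=[(q[0]+n*np.sin(T8))/np.cos(T8),q[1]]
        out.append(r)
    o=np.array(out)[2:-2];return "thin s,y heel s,y",np.median(o,0).round(4),"slope",np.polyfit(o[:,1],o[:,0],1)[0].round(3),len(o)
E
python3 - <<'E'
from h import *
print(wtop())
ex=Rz(PSI)@[np.cos(T8),0,np.sin(T8)]; f0=np.array([-.4,-.6,-3.9])
manip.move_linear(wb2(-.175,.004),rate=.1)
s=manip.state();f=s["contact_force"]-f0;print("start",f.round(1),s["clock"])
E
```

```text
('thin s,y heel s,y', array([ 0.024 , -0.033 , -0.0666, -0.0241]), 'slope', np.float64(0.129), 10)
start [0.1 0.4 1.6] 45.1417
```

```bash
python3 - <<'E'
from h import *
ex=Rz(PSI)@[np.cos(T8),0,np.sin(T8)]; en=Rz(PSI)@[-np.sin(T8),0,np.cos(T8)]; f0=np.array([-.4,-.6,-3.9])
for ds in (-.162,-.149):
    manip.move_linear(wb2(ds,.004),rate=.04); s=manip.state();f=s["contact_force"]-f0;print(ds,(f@ex).round(1),(f@en).round(1),s["clock"])
manip.move_linear(wb2(-.160,.004),rate=.1)
manip.move_linear(wb2(-.165,.05),rate=.15)
print(wtop(),thin())
manip.move_linear(wb2(-.13,.06),rate=.15)
manip.move_linear(wheel_board(-.09,.052),rate=.15,rot=ori(PSI,LW,-1))
manip.move_linear(wheel_board(-.037,.027),rate=.12)
manip.move_linear(wheel_board(.007,.008),rate=.1)
manip.move_linear(wheel_board(.007,.002),rate=.05);manip.dwell(.1)
s=manip.state();print(s["clock"],(s["contact_force"]-f0).round(1),s["gripper_width"])
E
```

```text
-0.162 0.2 0.0 45.6167
-0.149 -0.2 0.2 46.0917
('thin s,y heel s,y', array([ 0.0463, -0.0329, -0.0429, -0.0241]), 'slope', np.float64(0.164), 11) (11, array([ 0.0416, -0.0269]), array([0.113, 0.044]))
49.775 [-0.5  0.4  0.5] 0.047804171447967836
```

```bash
python3 - <<'E'
from h import *
ex=Rz(PSI)@[np.cos(T8),0,np.sin(T8)]; en=Rz(PSI)@[-np.sin(T8),0,np.cos(T8)]
def avg():
    F=[]
    for _ in range(6): manip.dwell(.03);F.append(manip.state()["contact_force"])
    return np.mean(F,0)
f0=avg()
for ds in (.006,.004,.003,.002,.001,0,-.001,-.002,-.003,-.004):
    manip.move_linear(wheel_board(ds,.001),rate=.03); f=avg()-f0
    print(ds,"ex",(f@ex).round(2),"en",(f@en).round(2),flush=True)
    if f@ex>2.2: break
print(manip.state()["clock"])
E
```

```text
0.006 ex 0.03 en -0.04
0.004 ex -0.2 en 0.0
0.003 ex -0.09 en -0.22
0.002 ex -0.63 en -0.26
0.001 ex 0.07 en 0.32
0 ex 0.82 en 1.22
-0.001 ex 1.38 en 2.33
-0.002 ex 1.58 en 3.12
-0.003 ex 2.23 en 4.23
54.025
```

Contact with the wedge set in cleanly at ds = 0, where expected. I'll settle it onto the board, release, back out along the tool axis and verify.

```bash
python3 - <<'E'
from h import *
manip.move_linear(wheel_board(-.002,.0002),rate=.03)
def tyre():
    c=cap("scene");W=pts(c);h=cv2.cvtColor(c["image"],cv2.COLOR_BGR2HSV);m=(h[...,2]<60);m[:228]=0;m[250:]=0;m[:,:246]=0;m[:,266:]=0
    P=(W[m]-O)@Rz(PSI);uv=np.argwhere(m)[:,::-1];return m.sum(),uv.mean(0).round(2),np.nanpercentile(P,[50,95],axis=0).round(4).tolist()
print(tyre(),manip.state()["contact_force"].round(1))
manip.set_gripper(.088); print(manip.state()["clock"],manip.state()["gripper_width"],tyre())
p=np.array(manip.state()["tool_pos"]);manip.move_linear(p-.11*tdir(PSI,LW),rate=.12);print(tyre())
p=np.array(manip.state()["tool_pos"]);print(p)
try: manip.move_linear([.40,-.16,.30],rate=.2)
except manip.IKError as e: print(e)
print(tyre(),wtop(),manip.state()["clock"],manip.state()["contact_force"].round(1))
b=cap("top");a=cap("scene")
cv2.imwrite("pics/final.png",np.hstack([cv2.resize(a["image"][165:285,190:310],(400,400),interpolation=cv2.INTER_CUBIC),cv2.resize(b["image"][150:260,235:345],(400,400),interpolation=cv2.INTER_CUBIC)]))
E
```

```text
(np.int64(118), array([255.21, 235.57]), [[0.0846, -0.03, 0.128], [0.0966, -0.0155, 0.1437]]) [-3.1 -0.9  6.3]
55.0583 0.08789870254610793 (np.int64(110), array([255.41, 235.87]), [[0.0847, -0.0297, 0.1298], [0.0973, -0.0163, 0.1444]])
(np.int64(108), array([255.37, 235.78]), [[0.085, -0.0297, 0.1299], [0.0977, -0.0167, 0.1448]])
[ 0.54790197 -0.08087498  0.17593152]
(np.int64(109), array([255.37, 235.84]), [[0.0859, -0.0299, 0.1305], [0.0971, -0.0166, 0.1424]]) ('thin s,y heel s,y', array([ 0.0118, -0.0319, -0.0467, -0.0256]), 'slope', np.float64(0.282), 10) 57.5167 [-0.3  0.3  0.2]
```

```bash
python3 - <<'E'
from h import *
c=cap("top");W=pts(c);h=cv2.cvtColor(c["image"],cv2.COLOR_BGR2HSV)
m=(h[...,2]<70);m[:195]=0;m[225:]=0;m[:,285:][:,40:]=0;m[:,:285]=0
print("tyre in top",m.sum());
d=np.load("top0.npz")["im"].astype(int);df=np.abs(c["image"].astype(int)-d).sum(-1)>90
for n,(u0,v0,u1,v1) in dict(shelf=(238,145,360,200),drypot=(250,208,280,238),clay=(362,175,395,208),bottle=(160,175,190,205),green=(190,215,228,250),red=(205,172,232,205),fork=(115,190,150,270),tray=(350,210,410,270)).items(): print(n,df[v0:v1,u0:u1].sum())
E
```

```text
tyre in top 88
shelf 18
drypot 0
clay 0
bottle 0
green 0
red 0
fork 0
tray 1261
```

```bash
python3 -c "
from h import *
order.close_job(); print(manip.state()['clock'])"
```

```text
the job is handed in; nothing more can be done
the job is handed in; nothing more can be done
```

The job is handed in at about 58 s of the 72 s allowed. The wheel rests chocked on the drip board against the yellow wedge, with the robot backed clear.

**What I did:**
- I set the yellow wedge on the board first, thin edge uphill.
- I carried the wheel by its hub boss in under the shelf, leaning 40°.
- On the first try I kept moving the clamped wheel downhill too long, and it pushed the wedge about 1–2 cm down the board. I backed out still holding the wheel and pushed the wedge's heel back up with the tyre. On re-entry I felt clear contact where expected, settled the wheel and only then released it.

**Last checks:**
- The wheel did not move on release or afterwards. The tyre stayed at pixel (255.4, 235.8) to within about 0.1 px, which puts the axle about 47 mm under the shelf.
- The wedge's heel is about 47 mm in front of the shelf edge, and tool force after backing off was about zero.
- Before/after top images show no change at the drying pot, clay pot, oil bottle, red and green wedges or the cultivator. 18 pixels differ in the shelf area; I put that down to shadow or the wheel but did not examine it. I ran no such check on the scoop, or separately on the three things on the shelf.

**Not confirmed:**
- The viewer's 12-picture limit was reached, so the final state is confirmed by numbers only, not by eye.
- In the final top image the wheel hides the wedge's thin edge, so that reading (12 mm, slope 0.28) is not usable. Edge fits taken after I pushed the wedge back gave a skew of 6–9°. I put that down to pixel steps, because the wedge looked square in the picture just before that push, but its squareness afterwards was not verified.

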